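Draw the filter plate from the bench dust extractor and hold it over the tray

ROBOT

A 6-joint arm with a two-finger parallel gripper is mounted at the origin on the work surface. World frame = base frame: x ahead of the robot, y to its left, z up, the work surface at z = 0. Lengths are in mm, angles in rad, forces in N, time in s.
With the tool pointing down it reaches from about 275 to 750 mm from the base axis. Payload 10.2 kg.
Tool frame: the origin (TCP) lies on the centre line of the jaws, within the pads' length; the fingertips stand 19 mm ahead of it and the grasp point (between the pads) is the TCP; z points along the fingers, y is the line along which they close (so a half turn about z gives the same grasp; the last joint's range is limited). The gripper opens to 85 mm and grips with 20 to 120 N. Pads are 22 mm wide; open, the fingers measure 114 mm over their backs; the gripper's body (76 mm by 85 mm) begins 54 mm behind the grasp point. The pads swing forward as they close: fully open they stand 13 mm farther back than shut.
Start: joints at [-1.497, 0.313, 1.498, -0, 1.331, -0.223], TCP at [153.529, -502.056, 250.294] pointing down, gripper open.
Joint ranges: [-2.94, 2.94], [-0.97, 2.17], [0.19, 2.56], [-1.23, 4.37], [0.02, 3.11], [-2.88, 2.88]. Speed limits (rad/s): [2.39, 2.39, 3.01, 3.14, 3.14, 3.14].

INTERFACE

Orientations are given as a unit quaternion [w, x, y, z].
In Python, from rig import sense, capture, finish_job, regions_of, mark_of gives the robot as it stands.
- The arm moves only by the tool jog_arm, never from a script. Its argument "series" is text: rows parted by semicolons, each of 7 numbers parted by spaces: the shift along the tool's x, y, z in units of 0.4 m (1.0 is 0.4 m), then the turn, a rotation vector about the tool's x, y, z in units of pi/2 rad (1.0 is pi/2 rad), then the opening, from -1 (shut) to 1 (fully open). A call has 1 to 20 rows; each row is the pose to reach, as a shift and turn from the pose commanded when the call began, along the tool's axes at that moment; what a row does not reach only later rows make up. A row lasts 1/8 s, in which the tool goes at most 62.5 mm and 10.7 degrees, less where a joint would pass 70% of its speed; a pose out of reach is approached as far as the arm can. A call with a number of a shift or a turn outside -1 to 1 is refused whole. A call with a gripper value outside its range is refused whole. The fingers move at their own pace and stop on an object; "grip_force" is the grip in N (left out, the last holds). Time passes only in rows, so rows that repeat a pose let the fingers close. It gives the time, the measured TCP pose, the force, the opening and the grip force at its end, in the units of the state.
- sense(): the state, without advancing time (a new reading comes with each control period).
- capture(name): name is "scene" or "top" or "wrist"; returns a dict with "img" (480x640x3 uint8, red, green, blue), "intrinsics" (3x3 intrinsics, pixels), "R" (3x3) and "t" (3): a world point X has camera coordinates R X + t. Camera axes: x right, y down, z forward; pixel columns grow to the right and rows downward; lengths in mm; the calibration is good to about 2 mm. A picture is of the moment at which its call begins. There is no depth.
- finish_job(): hands the job in; it is judged then, once.
Trained networks look in a picture, given as the dict that the camera call returned (one of the last four; its "shot" number tells which), for a name from the list of things; names that differ only in an ending like _2 or _b are one class to them, and where a whole thing is asked for, a point or a joint stands for the part that bears it (a point fixed in the world has none). Each returns a list of dicts, best first, with "confidence" (0 to 1); they miss things now and then, are a little off and sometimes report something else, mostly with a low value. They report only what shows in the picture. A call takes as long as a camera call. They do not tell look-alikes from the thing itself.
- regions_of(label, picture): "region" (480x640 bool, what is visible of it) and "point" ([row, column] in pixels, amid what is visible of it).
- mark_of(label, picture): "point" ([row, column] in pixels: a listed point, or the origin of a listed thing).
The state is a dict: "time_s": time; "joints": joint angles; "dq": joint speeds; "tau": joint torques, N m; "eef_pos": TCP position; "ee_rot": TCP orientation; "force": force on the tool from outside, world axes, zero at the start; "wrist_torque": the same for the moment, N m; "grip_width": opening from 0.0 (shut) to 1.0 (fully open); "grip_force": force on a finger pad.
Only numpy, scipy, OpenCV 4.12 (cv2) and the standard library are available. Lean on these libraries where they do the work, as an engineer would, in place of code of your own. Each camera call takes 0.05 s, during which the arm holds its last target. There are 200 camera calls.

TASK

The dust extractor's emptied drawer has been left ajar: first push it fully home. Then swing the flap on top of the extractor well open, draw the filter plate hidden beneath it up out of its slot, and finish holding the plate upright and still over the middle of the steel tray, lined up with the tray's long side and with its lower edge at least 100 mm above the bench, so that it can be inspected: keep hold of it, do not put it down. Leave everything else on the bench where it is.

Things in the scene. Friction and masses are not known exactly. Their poses are not given: they have to be found in the camera images.
- extractor: grey sheet-metal dust extractor, fixed, 150 wide (y), 200 deep (x), sizes in mm. Origin on the bench under the middle of its front; x points into it (away from the robot at yaw 0), y left, z up. The front part (x 0 to 100) is 82 high and holds the drawer; the tower behind (x 100 to 200), rim at z = 160, is closed by the flap. It and the tray stand side by side, either on the left
- slot (a point): middle of the tower's inner floor, x = 150, z = 30 in the extractor's frame, where the filter plate stands, its width along y. The tower's opening spans x 105 to 195, y -58 to 58 (mm). Guide ribs at both ends of the plate (tops at z = 110) leave it 4 of play in x, 6 in y
- drawer (a joint): how far the dust drawer stands out of the extractor's front, m: 0 fully home, at most 0.06; slides along the extractor's -x; about 1.5 N of friction, stays where left
- drawer_face (a point): centre of the outer face of the flat steel drawer front, which is 146 wide and 70 high (8 to 78 above the bench). When home the face stands 12 in front of the extractor's origin. No handle is needed: push on the face (sizes in mm)
- flap (a joint): angle of the flap, rad: 0 shut, 1.9 at its stop. Hinged along the tower's far (+x) top edge, its near edge swings up and away from the robot. Stiff hinge (about 0.13 N m): it stays where it is left. Beyond about 1.6 it stands out of the way of a gripper reaching into the tower; a gripper coming down on its edge would jam on it
- flap_bar (a point): middle of the flap's handle: a round bar 10 in diameter, 72 long along y, on two posts, its axis 28 above the flap's upper face and 15 from the near edge. With the flap shut it lies at x = 115, z = 194 in the extractor's frame. Pinched across from above, it turns between the fingers (sizes in mm)
- flap_hinge (a point): middle of the flap's hinge line (along the extractor's y): x = 200, z = 160 in the extractor's frame. The flap is a steel sheet 150 x 100 x 6, its underside level with the hinge line; the bar's axis lies 85 from the hinge towards the near edge and 34 above it (sizes in mm)
- filter: the filter plate: aluminium frame with pleated paper, 110 wide (y), 14 thick (x), 90 high, 0.13 to 0.25 kg; on the middle of its top a flat grip tab 40 wide (y), 10 thick (x), 30 high (whole height 120). Origin under the middle of its lower edge, z up. At the start it stands at the slot, hidden by the flap, the tab's top at z = 150 (sizes in mm)
- tray: open steel tray fixed to the bench, 140 (x) by 200 (y, its long side), 30 high, walls 4; origin on the bench under its middle (sizes in mm)
- brush: bystander, loose: a small bench brush, wooden back and black bristles, 120 long, 28 wide, 34 high, standing in the tray on its bristles; origin under its middle (sizes in mm)
- jar: bystander, loose: a squat amber glass jar with a metal cap, 52 in diameter, 70 high, standing about 75 beyond the tray; origin under its middle (sizes in mm)
- glue: bystander, loose: a grey glue bottle, 60 in diameter, 150 high; origin under its middle (sizes in mm)
- bowl: bystander, loose: a turned wooden bowl, 120 across, 50 high; origin under its middle (sizes in mm)
- finial: bystander, loose: a turned dark wooden finial, 60 across its foot, 112 high; origin under its middle (sizes in mm)
- offcut: bystander, loose: a pale wooden offcut 50 x 120 x 30 high; origin under its middle (sizes in mm)
Mind the look-alikes: they are no part of the job. Leave any turquoise look-alike of the tray alone.

How it is judged (in metres and radians):
On the way, in this order (a step that is already met when the one before it is completed fails the run):
1. the drawer is fully home (value of joint drawer below 0.004 m), for 0.2 s.
2. the flap is swung well open (value of joint flap above 1 rad), for 0.2 s.
3. the filter plate is drawn clear out of the tower, in the fingers (height (world z) of filter above 0.16 m and contact force between the fingers and filter above 1 N), for 0.1 s.
At the end, for the whole second after the job is handed in: Drawer home (4 mm). The fingers hold the filter plate still, upright (0.25 rad), lower edge over 95 mm above the bench and within 40 mm of the tray's middle seen from above, its width within 0.3 rad of the tray's long side; it touches neither tray nor extractor (value of joint drawer below 0.004 m and contact force between the fingers and filter above 1 N and horizontal distance between filter and tray below 0.04 m and height (world z) of filter above 0.095 m and angle between filter's own z axis and vertical below 0.25 rad and angle between the y axis of filter and the y axis of tray, either way round below 0.3 rad and linear speed of filter below 0.03 m/s and contact force between filter and tray below 0.2 N and contact force between filter and extractor below 0.2 N); the arm keeps its last pose, push and grip.
It fails at once if a bystander is moved more than 30 mm (distance of any of brush, jar, glue, bowl, finial, offcut from where it was at the start of the episode above 0.03 m).
It also fails if it takes over 61 s, if anything falls off the work surface, if the arm or the gripper's body presses on something with over 40 N, if the wrist force passes 120 N, or if a joint passes its speed limit or range.

## Working session

There is one attempt and no reset: what is moved stays moved. The work goes in short steps, Python scripts to look and compute and a tool call to move; the robot and the scene stay as the last step left them, time stands still between calls to the robot, and variables do not carry over. Pictures are saved under pics/ and viewed, at most 10 in all, crops included, and the job is handed in when it is done.

Besides the shell and the picture viewer there is one more tool, called after "Call:" as name(argument=value, ...), one argument or row to a line, values as JSON. jog_arm: Moves the arm, as the interface text tells. Shifts and turns lie within -1 to 1; 1 stands for 0.4 m of shift or pi/2 rad of turn. Its arguments: {"type":"object","properties":{"series":{"type":"string"},"grip_force":{"type":"number"}},"required":["series"]}

```bash
ls; mkdir -p pics
cat > h.py <<'E'
import numpy as np, cv2
from rig import sense, capture, finish_job, regions_of, mark_of
from scipy.spatial.transform import Rotation as Ro
def ray(c,p):
    K,R,t=map(np.array,(c["intrinsics"],c["R"],c["t"]))
    d=R.T@np.linalg.solve(K,[p[1],p[0],1.0]); return -R.T@t,d
def onz(c,p,z):
    o,d=ray(c,p); return o+d*(z-o[2])/d[2]
def proj(c,X):
    x=np.array(c["R"])@np.array(X,float)+np.array(c["t"]); u=np.array(c["intrinsics"])@x; return u[:2]/u[2]
def save(c,n): cv2.imwrite("pics/"+n,c["img"][:,:,::-1])
E
python3 - <<'E'
from h import *
s=sense(); print(s)
for n in("scene","top"):
    c=capture(n); save(c,n+"0.png"); print(n,np.round(c["t"],0), -np.array(c["R"]).T@c["t"])
    for l,z in(("extractor",0),("drawer_face",43),("flap_bar",194),("flap_hinge",160),("slot",30),("tray",0),("brush",0),("jar",0),("glue",0),("bowl",0),("finial",0),("offcut",0)):
        for m in mark_of(l,c)[:3]: print(l,round(m["confidence"],2),np.round(m["point"]),onz(c,m["point"],z).round(0))
E
```

```text
pics
{'time_s': 0.0, 'joints': array([-1.49740687e+00,  3.13467055e-01,  1.49842193e+00,  1.56067898e-05,
        1.33102286e+00, -2.23404801e-01]), 'dq': array([ 0.00145929, -0.00013017,  0.00055709, -0.00053096,  0.00037347,
       -0.00047444]), 'tau': array([-1.00289275e-03, -4.12261891e+01, -2.59745389e+01, -2.23380748e-04,
        4.12964364e-03, -1.04607957e-05]), 'eef_pos': array([ 153.51155475, -501.81320327,  249.73204268]), 'ee_rot': array([-6.57172529e-04,  9.89009397e-01,  1.47851201e-01,  5.69859320e-05]), 'force': array([0.53699869, 0.98874401, 0.01133199]), 'wrist_torque': array([-0.02114276,  0.00549671, -0.02996532]), 'grip_force': 0.0, 'grip_width': 1.0019501839438674}
scene [  49. -315. 1761.] [1315.62837836  349.38365408 1161.43653514]
extractor 0.59 [250. 231.] [ 505. -173.    0.]
extractor 0.5 [316. 321.] [657. 158.   0.]
drawer_face 0.5 [239. 208.] [ 514. -239.   43.]
flap_bar 0.68 [238. 206.] [ 621. -167.  194.]
flap_bar 0.6 [272. 199.] [ 726. -138.  194.]
flap_hinge 0.57 [272. 200.] [ 703. -151.  160.]
flap_hinge 0.46 [253. 228.] [ 627. -105.  160.]
tray 0.8
[... 311 characters left out ...]
ial 0.23 [273. 199.] [ 611. -233.    0.]
offcut 0.88 [226. 155.] [ 475. -452.    0.]
top [ 107.  535. 1365.] [ 318.99055296  102.86592813 1431.0705594 ]
extractor 0.77 [248. 405.] [ 511. -170.    0.]
extractor 0.25 [247. 300.] [513. 169.   0.]
drawer_face 0.7 [264. 411.] [ 454. -178.   43.]
flap_bar 0.83 [196. 412.] [ 633. -157.  194.]
slot 0.24 [261. 409.] [ 467. -176.   30.]
tray 0.97 [245. 298.] [520. 175.   0.]
tray 0.83 [319. 290.] [283. 196.   0.]
brush 0.84 [241. 295.] [530. 186.   0.]
jar 0.6 [200. 302.] [667. 164.   0.]
glue 0.91 [204. 229.] [654. 404.   0.]
bowl 0.94 [266. 220.] [449. 425.   0.]
finial 0.58 [209. 482.] [ 642. -423.    0.]
offcut 0.89 [265. 491.] [ 460. -444.    0.]
```

View pics/scene0.png

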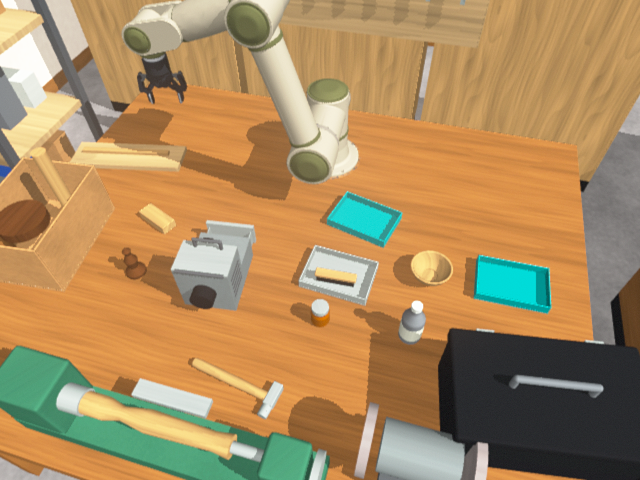

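View pics/top0.png

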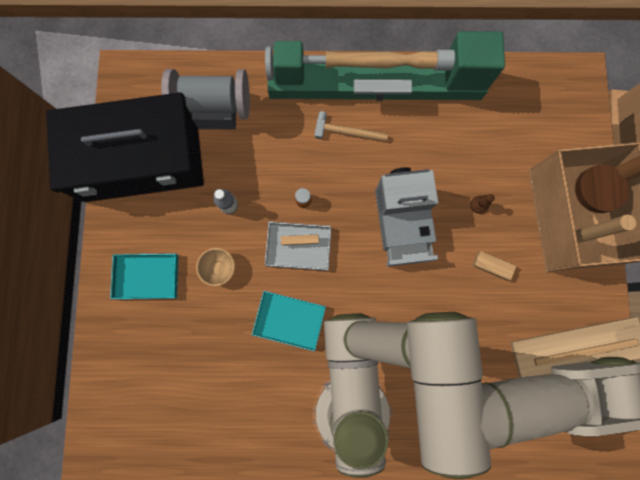

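The scene picture shows the grey extractor at about (215,265), with its drawer ajar at (230,235). The steel tray with the brush is at (338,275), and the turquoise look-alikes are at (365,218) and (512,283). In the top picture the extractor is at (407,220), the drawer face at (411,264) and the tray at (298,246). 

Possible mix-ups are the trays at top (298,246) steel, (290,319) turquoise and (145,277) turquoise; I choose the steel one with the brush. There is only one extractor. Next is a close crop of both.

Run:
```python
import cv2
i=cv2.imread("pics/top0.png")[160:280,255:450]
cv2.imwrite("pics/crop0.png",cv2.resize(i,None,fx=4,fy=4,interpolation=cv2.INTER_CUBIC))
```

```text
(no output)
```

View pics/crop0.png

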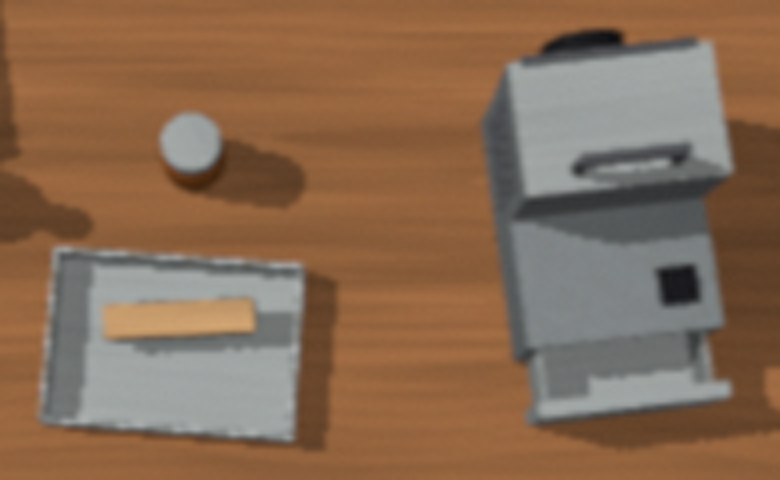

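The crop confirms both choices: the steel tray with the brush (crop rim corners (58,248), (303,265), (293,440), (42,422)) and the extractor with its flap shut, bar at about (632,160) and drawer out. Now I fit the poses.

Run:
```python
from h import *
from scipy.optimize import least_squares as ls
c=capture("top")
def W(p,X): 
    a=p[2]; return np.array([p[0]+np.cos(a)*X[0]-np.sin(a)*X[1],p[1]+np.sin(a)*X[0]+np.cos(a)*X[1],X[2]])
px=lambda u:np.array(u)/4.0+[255-.375,160-.375]
ext=[((100+100,75,166),(510,65)),((200,-75,166),(713,40)),((100,-75,166),(732,168)),((0,75,82),(516,356)),((0,-75,82),(722,325)),((115,36,199),(578,160)),((115,-36,199),(686,147))]
dr=[((-12,73,78),(530,414)),((-12,-73,78),(731,388))]
tr=[((70,100,30),(56,248)),((70,-100,30),(303,264)),((-70,-100,30),(294,440)),((-70,100,30),(42,422))]
def f(p): 
    r=[proj(c,W(p,X))-px(u) for X,u in ext]
    r+=[proj(c,W(p,(X[0]-p[3],X[1],X[2])))-px(u) for X,u in dr]; return np.concatenate(r)
s=ls(f,[510,-170,.14,40],loss="soft_l1"); print(s.x,f(s.x).reshape(-1,2).round(1).tolist())
g=lambda p:np.concatenate([proj(c,W(p,X))-px(u) for X,u in tr])
t=ls(g,[515,175,-.07]); print(t.x,g(t.x).reshape(-1,2).round(1).tolist())
np.savez("p.npz",e=s.x,t=t.x)
# check in scene camera
sc=capture("scene"); i=np.ascontiguousarray(sc["img"][:,:,::-1])
for p,L in((s.x,ext),(t.x,tr)):
    for X,_ in L: q=proj(sc,W(p,X)); cv2.circle(i,tuple(int(round(v)) for v in q),1,(0,0,255),-1)
for X,_ in dr: q=proj(sc,W(s.x,(X[0]-s.x[3],X[1],X[2]))); cv2.circle(i,tuple(int(round(v)) for v in q),1,(0,255,0),-1)
cv2.imwrite("pics/chk.png",cv2.resize(i[200:320,165:385],None,fx=3.6,fy=3.6,interpolation=cv2.INTER_CUBIC))
e=s.x
for n,X in(("face",(-12-e[3],0,43)),("home",(-12,0,43)),("bar",(115,0,194)),("hinge",(200,0,160)),("slot",(150,0,30)),("bar open",(200,0,160))): print(n,W(e,X).round(1))
```

```text
[ 5.12800383e+02 -1.71395216e+02  1.18669607e-01  3.64178571e+01] [[-0.9, -0.5], [-0.8, 0.2], [-0.4, 1.3], [2.6, -1.9], [-0.0, 0.4], [1.4, -0.2], [-0.3, 0.2], [1.7, -0.6], [-0.8, 0.6]]
[ 5.13502382e+02  1.73675386e+02 -5.82169790e-02] [[-0.3, -0.0], [0.6, -0.0], [0.1, -0.2], [-0.5, 0.2]]
face [ 464.7 -177.1   43. ]
home [ 500.9 -172.8   43. ]
bar [ 627.  -157.8  194. ]
hinge [ 711.4 -147.7  160. ]
slot [ 661.7 -153.6   30. ]
bar open [ 711.4 -147.7  160. ]
```

View pics/chk.png

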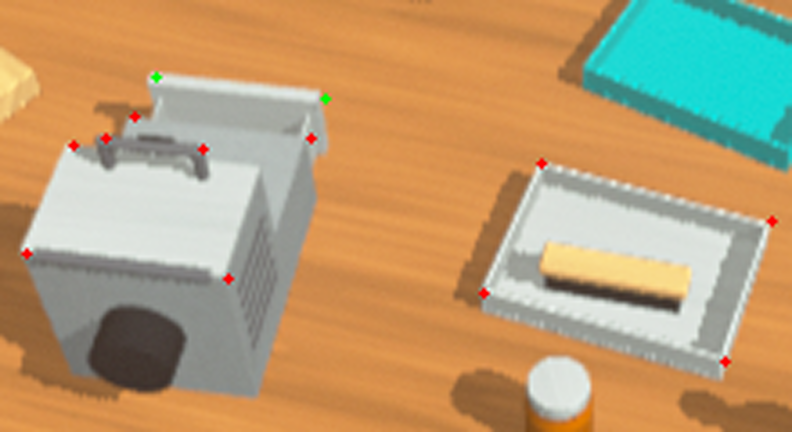

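The fitted dots sit on the rim and flap corners in the scene view, with the tray within a few mm and the drawer face corners at (155,77) and (325,99). Now I plan the approach to the drawer.

```bash
cat >> h.py <<'E'
P=np.load("p.npz"); E_=P["e"]; T_=P["t"]
def W(p,X):
    a=p[2]; return np.array([p[0]+np.cos(a)*X[0]-np.sin(a)*X[1],p[1]+np.sin(a)*X[0]+np.cos(a)*X[1],X[2]])
def Q(s): q=s["ee_rot"]; return Ro.from_quat([q[1],q[2],q[3],q[0]])
def down(yaw): return Ro.from_euler("z",yaw)*Ro.from_euler("x",np.pi)
def go(pos,rot,s=None):
    s=s or sense(); R=Q(s); d=R.inv().apply(np.array(pos)-s["eef_pos"])/400; r=(R.inv()*rot).as_rotvec()/(np.pi/2)
    print(np.round(d,4),np.round(r,4))
E
python3 - <<'E'
from h import *
y=E_[2]+np.pi/2
for X in((-110,0,250),(-110,0,60)): print(W(E_,X)); go(W(E_,X),down(y))
E
```

```text
[ 403.57401042 -184.41825684  250.        ]
[ 8.300e-01 -5.765e-01  7.000e-04] [-0.     -0.     -0.8866]
[ 403.57401042 -184.41825684   60.        ]
[ 0.83   -0.5765  0.4757] [-0.     -0.     -0.8866]
```

Call:
jog_arm(
  series="0.83 -0.5765 0 0 0 -0.8866 -1;0.83 -0.5765 0 0 0 -0.8866 -1;0.83 -0.5765 0 0 0 -0.8866 -1;0.83 -0.5765 0 0 0 -0.8866 -1;0.83 -0.5765 0 0 0 -0.8866 -1;0.83 -0.5765 0 0 0 -0.8866 -1;0.83 -0.5765 0 0 0 -0.8866 -1;0.83 -0.5765 0 0 0 -0.8866 -1;0.83 -0.5765 0 0 0 -0.8866 -1;0.83 -0.5765 0 0 0 -0.8866 -1;0.83 -0.5765 0.2 0 0 -0.8866 -1;0.83 -0.5765 0.3 0 0 -0.8866 -1;0.83 -0.5765 0.4757 0 0 -0.8866 -1;0.83 -0.5765 0.4757 0 0 -0.8866 -1;0.83 -0.5765 0.4757 0 0 -0.8866 -1",
)

```text
time_s: 3.28
eef_pos: [404.2, -185.2, 61.4]
ee_rot: [0.001, 0.664, 0.747, 0.0]
force: [0.1, -0.1, 1.5]
grip_width: -0.001
grip_force: 0.0
```

Call:
jog_arm(
  series="0 0.05 0 0 0 0 -1;0 0.09 0 0 0 0 -1;0 0.11 0 0 0 0 -1;0 0.13 0 0 0 0 -1;0 0.15 0 0 0 0 -1;0 0.17 0 0 0 0 -1;0 0.185 0 0 0 0 -1;0 0.195 0 0 0 0 -1;0 0.195 0 0 0 0 -1",
)

```text
time_s: 4.4
eef_pos: [481.3, -175.1, 59.9]
ee_rot: [0.0, 0.664, 0.748, 0.0]
force: [0.5, 0.2, 0.6]
grip_width: -0.003
grip_force: 0.0
```

Call:
jog_arm(
  series="0 0.01 0 0 0 0 -1;0 0.02 0 0 0 0 -1;0 0.025 0 0 0 0 -1;0 0.03 0 0 0 0 -1;0 0.03 0 0 0 0 -1",
)

```text
time_s: 5.03
eef_pos: [486.8, -174.2, 59.8]
ee_rot: [-0.007, 0.663, 0.748, -0.005]
force: [-46.2, -10.5, 25.9]
grip_width: 0.0
grip_force: 24.1
```

Run:
```python
from h import *
print(sense()["force"])
c=capture("top"); s=capture("scene")
a=cv2.resize(c["img"][160:280,365:455],None,fx=4,fy=4,interpolation=cv2.INTER_CUBIC); b=cv2.resize(s["img"][200:320,165:265],None,fx=4,fy=4,interpolation=cv2.INTER_CUBIC)
cv2.imwrite("pics/push.png",np.hstack([a,b])[:,:,::-1])
```

```text
[-46.17601454 -10.49229009  25.89054221]
```

View pics/push.png

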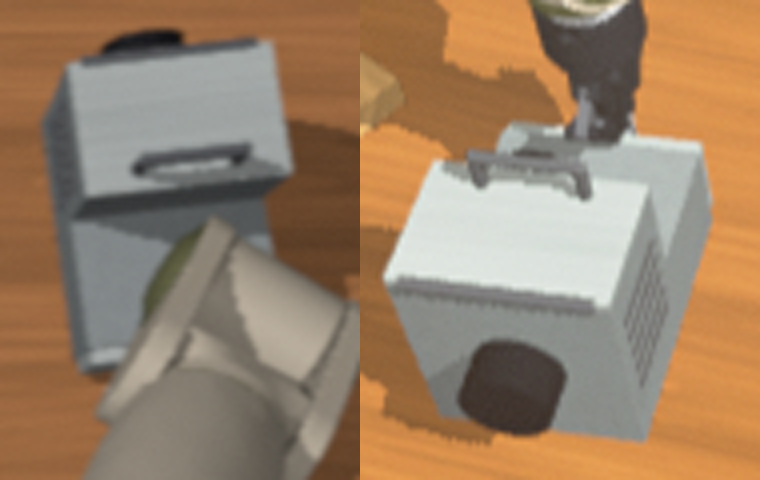

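The push picture shows the drawer face flush with the front (left panel row ~360) and the fingers against it. The force of 46 N confirms it is on its stop. Next I back off and hover over the bar.

Run:
```python
from h import *
y=E_[2]+np.pi/2
for X in((-60,0,70),(-60,0,300),(100,0,320)): go(W(E_,X),down(y))
```

```text
[-0.0004 -0.0852 -0.0241] [-0.0101 -0.0026  0.0009]
[ 0.0019 -0.0943 -0.599 ] [-0.0101 -0.0026  0.0009]
[ 0.0016  0.3049 -0.6554] [-0.0101 -0.0026  0.0009]
```

Call:
jog_arm(
  series="0 -0.1 0 0 0 0 -1;0 -0.1 -0.1 0 0 0 -1;0 -0.1 -0.3 0 0 0 -1;0 -0.1 -0.5 0 0 0 0;0 -0.1 -0.65 0 0 0 0;0 0.05 -0.65 0 0 0 0;0 0.15 -0.65 0 0 0 0;0 0.285 -0.65 0 0 0 0;0 0.285 -0.65 0 0 0 0;0 0.285 -0.65 0 0 0 0",
)

```text
time_s: 6.38
eef_pos: [605.9, -160.2, 319.9]
ee_rot: [-0.0, 0.664, 0.748, -0.0]
force: [-0.6, -0.1, -0.5]
grip_width: 0.499
grip_force: 0.0
```

Run:
```python
from h import *
y=E_[2]+np.pi/2
c=capture("wrist"); i=np.ascontiguousarray(c["img"][:,:,::-1])
for l,z in(("flap_bar",194),("flap_hinge",160),("extractor",0)):
    for m in mark_of(l,c)[:2]: print(l,round(m["confidence"],2),np.round(m["point"]),onz(c,m["point"],z).round(1))
print(W(E_,(115,0,194)))
for X in((200,75,166),(200,-75,166),(100,-75,166),(100,75,166),(115,36,194),(115,-36,194),(0,75,82),(0,-75,82)):
    q=proj(c,W(E_,X)); print(X,q.round()); cv2.circle(i,tuple(int(v) for v in q),3,(0,0,255),-1)
cv2.imwrite("pics/wrist1.png",i)
go(W(E_,(115,0,320)),down(y))
```

```text
flap_bar 0.6 [233. 348.] [ 627.  -158.8  194. ]
flap_hinge 0.66 [222. 443.] [ 712.4 -149.1  160. ]
extractor 0.69 [192. 251.] [ 512.2 -177.4    0. ]
[ 626.99159025 -157.78021974  194.        ]
(200, 75, 166) [455. 131.]
(200, -75, 166) [436. 300.]
(100, -75, 166) [328. 300.]
(100, 75, 166) [329. 131.]
(115, 36, 194) [349. 186.]
(115, -36, 194) [347. 274.]
(0, 75, 82) [230. 130.]
(0, -75, 82) [241. 264.]
[0.0004 0.0541 0.0026] [ 0.0007  0.0004 -0.0004]
```

View pics/wrist1.png

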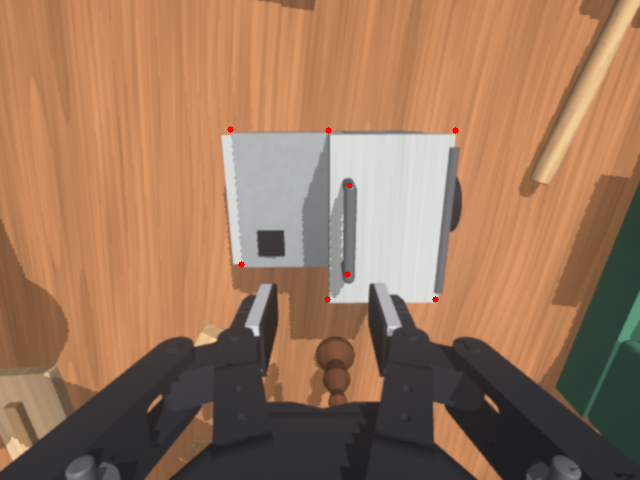

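The wrist picture puts the fitted corners on the flap and the bar ends at (349,186) and (347,274), so the pose is good to about 1 mm. The drawer is flush. Now I go down on the bar and pinch it.

Call:
jog_arm(
  series="0 0.054 0.1 0 0 0 0;0 0.054 0.2 0 0 0 0;0 0.054 0.27 0 0 0 0;0 0.054 0.297 0 0 0 0;0 0.054 0.297 0 0 0 -1;0 0.054 0.297 0 0 0 -1;0 0.054 0.297 0 0 0 -1;0 0.054 0.297 0 0 0 -1;0 0.054 0.297 0 0 0 -1",
  grip_force=40,
)

```text
time_s: 7.7
eef_pos: [626.6, -158.2, 202.9]
ee_rot: [-0.0, 0.664, 0.748, -0.001]
force: [-9.5, -0.8, 4.4]
grip_width: 0.096
grip_force: 39.1
```

Call:
jog_arm(
  series="0 0.0095 -0.0207 0 0 0 -1;0 0.0212 -0.0405 0 0 0 -1;0 0.0347 -0.059 0 0 0 -1;0 0.05 -0.076 0 0 0 -1;0 0.0668 -0.0915 0 0 0 -1;0 0.0852 -0.105 0 0 0 -1;0 0.1048 -0.1168 0 0 0 -1;0 0.1253 -0.1265 0 0 0 -1;0 0.1472 -0.1342 0 0 0 -1;0 0.1692 -0.1395 0 0 0 -1;0 0.1918 -0.1428 0 0 0 -1;0 0.2147 -0.1438 0 0 0 -1;0 0.2147 -0.1438 0 0 0 -1",
)

```text
time_s: 9.32
eef_pos: [713.4, -147.5, 260.9]
ee_rot: [0.002, 0.664, 0.748, 0.001]
force: [-0.3, 1.0, 5.1]
grip_width: 0.095
grip_force: 41.8
```

Call:
jog_arm(
  series="0 0 0 0 0 0 -0.65;0 0 0 0 0 0 -0.65;0 0 -0.03 0 0 0 -0.65;0 0 -0.08 0 0 0 -0.65;0 0 -0.15 0 0 0 -0.65;0 -0.1 -0.15 0 0 0 -1;0 -0.2 -0.15 0 0 0 -1;0 -0.2 -0.15 0 0 0 -1",
)

```text
time_s: 10.32
eef_pos: [631.4, -157.1, 320.0]
ee_rot: [-0.0, 0.664, 0.747, -0.0]
force: [0.5, -0.4, 0.3]
grip_width: -0.001
grip_force: 0.0
```

Run:
```python
from h import *
y=E_[2]+np.pi/2
s=sense();print(s["eef_pos"],s["force"])
for X in((120,0,249),(200,0,249)): go(W(E_,X),down(y))
c=capture("top"); s=capture("scene")
a=cv2.resize(c["img"][130:280,350:455],None,fx=3,fy=3,interpolation=cv2.INTER_CUBIC); b=cv2.resize(s["img"][170:320,165:285],None,fx=3,fy=3,interpolation=cv2.INTER_CUBIC)
cv2.imwrite("pics/flap.png",np.hstack([a,b])[:,:,::-1])
```

```text
[ 631.40185324 -157.13533612  319.98460066] [ 0.53910873 -0.40237579  0.29044488]
[-0.0003  0.0015  0.1775] [-0.0004 -0.0001 -0.0007]
[-1.000e-04  2.015e-01  1.773e-01] [-0.0004 -0.0001 -0.0007]
```

View pics/flap.png

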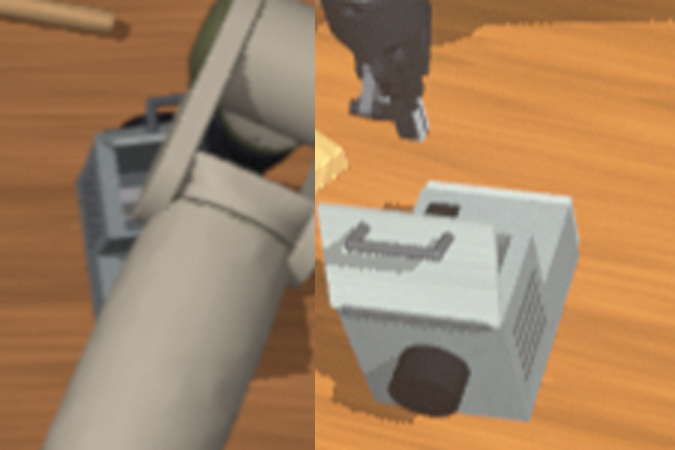

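The flap stands open at about 1.2 rad, with its bar at right-panel (400,245), and the gripper is clear of it. Now I push it further from the inside with closed fingers.

Call:
jog_arm(
  series="0 0 0.1 0 0 0 -1;0 0 0.177 0 0 0 -1;0 0 0.177 0 0 0 -1;0 0.05 0.177 0 0 0 -1;0 0.08 0.177 0 0 0 -1;0 0.11 0.177 0 0 0 -1;0 0.14 0.177 0 0 0 -1;0 0.17 0.177 0 0 0 -1;0 0.19 0.177 0 0 0 -1;0 0.203 0.177 0 0 0 -1;0 0.203 0.177 0 0 0 -1;0 0.203 0.177 0 0 0 -1",
)

```text
time_s: 11.92
eef_pos: [714.1, -147.4, 248.5]
ee_rot: [0.0, 0.664, 0.748, 0.0]
force: [-0.6, -0.4, -0.5]
grip_width: 0.002
grip_force: 0.0
```

Call:
jog_arm(
  series="0 -0.04 0 0 0 0 -1;0 -0.1 0 0 0 0 -0.3;0 -0.13 -0.06 0 0 0 -0.1;0 -0.13 -0.12 0 0 0 -0.1;0 -0.13 -0.12 0 0 0 -0.1;0 -0.13 -0.12 0 0 0 -0.1",
)

```text
time_s: 12.68
eef_pos: [662.3, -153.5, 294.7]
ee_rot: [-0.001, 0.664, 0.748, -0.0]
force: [-0.8, 0.3, -0.8]
grip_width: 0.448
grip_force: 0.0
```

Run:
```python
from h import *
y=E_[2]+np.pi/2
c=capture("wrist"); i=np.ascontiguousarray(c["img"][:,:,::-1])
s=sense(); print(s["eef_pos"],s["grip_width"])
r=regions_of("filter",c); 
for m in r[:2]: 
    print("reg",m["confidence"],m["point"],m["region"].sum())
for m in mark_of("filter",c)[:2]: print(m["confidence"],m["point"],onz(c,m["point"],30))
for X in((155,20,150),(155,-20,150),(145,-20,150),(145,20,150),(195,58,160),(195,-58,160),(105,58,160),(105,-58,160)):
    q=proj(c,W(E_,X)); cv2.circle(i,tuple(int(round(v)) for v in q),2,(0,0,255),-1)
cv2.imwrite("pics/wrist2.png",i)
X=W(E_,(150,0,138)); print(X); go(X,down(y))
```

```text
[ 662.22472587 -153.43885451  294.44709386] 0.45082395483102516
reg 0.84 [216.8, 321.7] 1765
reg 0.55 [217.9, 343.6] 52906
0.68 [199.3, 321.7] [ 662.56606079 -156.99948107   30.        ]
[ 661.745436   -153.63652508  138.        ]
[-0.0006 -0.0008  0.3918] [-0.001  -0.0006  0.    ]
```

View pics/wrist2.png

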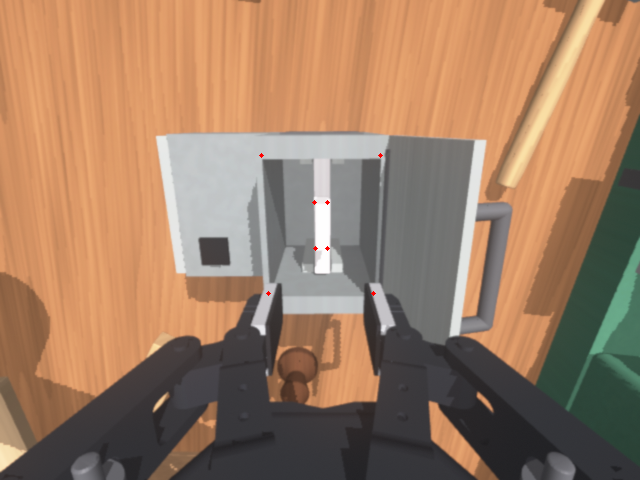

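The open tower is in view, with the tab at (321,200–250) matching the predicted dots, and the flap is well past upright. Now I descend and grip the tab.

Call:
jog_arm(
  series="0 0 0.1 0 0 0 -0.1;0 0 0.2 0 0 0 -0.1;0 0 0.28 0 0 0 -0.1;0 0 0.33 0 0 0 -0.1;0 0 0.36 0 0 0 -0.1;0 0 0.382 0 0 0 -0.1;0 0 0.382 0 0 0 -0.1;0 0 0.382 0 0 0 -1;0 0 0.382 0 0 0 -1;0 0 0.382 0 0 0 -1;0 0 0.382 0 0 0 -1;0 0 0.382 0 0 0 -1",
  grip_force=70,
)

```text
time_s: 14.32
eef_pos: [662.6, -153.7, 143.9]
ee_rot: [0.001, 0.664, 0.748, 0.0]
force: [-0.3, 0.2, 5.5]
grip_width: 0.1
grip_force: 69.4
```

Call:
jog_arm(
  series="0 0 -0.02 0 0 0 -1;0 0 -0.05 0 0 0 -1;0 0 -0.09 0 0 0 -1;0 0 -0.13 0 0 0 -1;0 0 -0.18 0 0 0 -1;0 0 -0.23 0 0 0 -1;0 0 -0.28 0 0 0 -1;0 0 -0.33 0 0 0 -1;0 0 -0.38 0 0 0 -1;0 0 -0.42 0 0 0 -1;0 0 -0.42 0 0 0 -1;0 0 -0.42 0 0 0 -1",
)

```text
time_s: 15.82
eef_pos: [662.2, -153.5, 310.5]
ee_rot: [-0.001, 0.664, 0.748, -0.0]
force: [-0.3, 0.2, -2.0]
grip_width: 0.103
grip_force: 68.4
```

Run:
```python
from h import *
y=T_[2]+np.pi/2
s=sense(); print(s["eef_pos"],s["force"],s["grip_width"],s["grip_force"])
c=capture("scene"); 
for m in mark_of("filter",c)[:2]: print(m["confidence"],m["point"],onz(c,m["point"],s["eef_pos"][2]-112))
for X in((T_[0],T_[1],312),(T_[0],T_[1],232)): go(X,down(y))
```

```text
[ 662.24130594 -153.4921861   310.54955867] [-0.3012831   0.20952753 -1.96301813] 0.10348313583243135 68.41428637504578
0.8 [251.7, 201.3] [ 668.07154904 -156.23070983  198.54955867]
[ 0.8563 -0.2724 -0.0032] [-0.0009 -0.0004  0.1126]
[ 0.8561 -0.2721  0.1968] [-0.0009 -0.0004  0.1126]
```

Call:
jog_arm(
  series="0.04 -0.013 0 0 0 0.005 -1;0.11 -0.035 0 0 0 0.014 -1;0.2 -0.064 0 0 0 0.026 -1;0.3 -0.095 0 0 0 0.039 -1;0.4 -0.127 0 0 0 0.053 -1;0.5 -0.159 0 0 0 0.066 -1;0.6 -0.191 0 0 0 0.079 -1;0.7 -0.223 0 0 0 0.092 -1;0.78 -0.248 0 0 0 0.103 -1;0.83 -0.264 0.03 0 0 0.109 -1;0.856 -0.272 0.08 0 0 0.1126 -1;0.856 -0.272 0.13 0 0 0.1126 -1;0.856 -0.272 0.17 0 0 0.1126 -1;0.856 -0.272 0.19 0 0 0.1126 -1;0.856 -0.272 0.19 0 0 0.1126 -1;0.856 -0.272 0.19 0 0 0.1126 -1;0.856 -0.272 0.19 0 0 0.1126 -1",
)

```text
time_s: 18.05
eef_pos: [514.0, 173.5, 235.7]
ee_rot: [0.0, 0.727, 0.686, 0.0]
force: [-0.4, -0.5, -1.2]
grip_width: 0.102
grip_force: 68.4
```

Run:
```python
from h import *
s=sense(); print(s["eef_pos"],s["ee_rot"],s["force"],s["grip_width"],s["grip_force"],abs(s["dq"]).max())
c=capture("scene"); 
for m in mark_of("filter",c)[:2]: print(m["confidence"],m["point"],onz(c,m["point"],s["eef_pos"][2]-112))
print(T_); save(c,"end.png")
```

```text
[514.0436587  173.53284427 235.68543315] [3.07881452e-04 7.27392888e-01 6.86221047e-01 4.07875490e-04] [-0.37870434 -0.49831627 -1.22501712] 0.10196845626619835 68.43863010406494 0.005060564096592839
0.55 [252.0, 342.7] [515.77003966 180.81069635 123.68543315]
[ 5.13502382e+02  1.73675386e+02 -5.82169790e-02]
```

View pics/end.png

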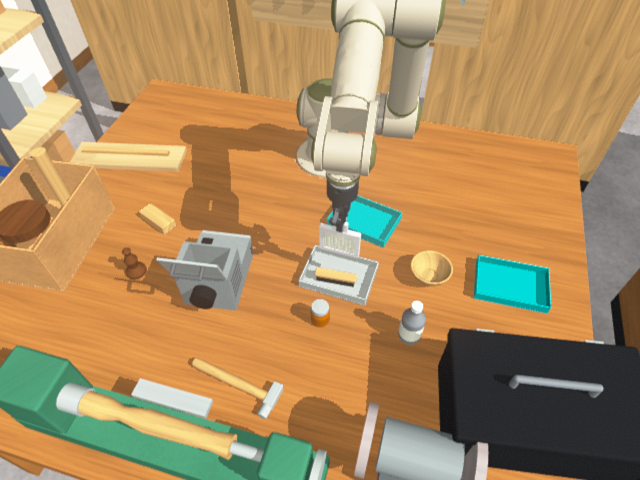

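The plate hangs upright at (340,242) over the steel tray, with its lower edge about 120 mm up. The drawer is shut, the flap is open and the bystanders have not moved. I hand the job in.

```bash
python3 -c "
from rig import finish_job
print(finish_job())"
```

```text
the job is handed in; nothing more can be done
None
```

The job is handed in at about 18 s of the 61 s allowed, with no verdict returned: the drawer is home, the flap is open, and the plate is held upright and still about 120 mm above the bench over the middle of the steel tray, lined up with its long side.

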